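Set the fence on a stamping die and hover the punch over its opening

TASK

Set up the stamping die: lay the straightedge on the bench flush against the die block's near long face, roughly centred on it, and let go of it. Then pick up the punch with the rectangular foot, lift it clear above the soldering stand that stands in between, and bring it over the die. Finish while still holding it upright, hovering about a centimetre above the rectangular opening, centred and square with it and not touching, ready to be lowered; never let the punch touch the die, and leave the soldering stand, the jar, the plaster block and the round-footed punch where they are.

Things in the scene. Friction and masses are not known exactly. Their poses are not given: they have to be found in the camera images.
- die: steel die block screwed to the bench (cannot move), 80 (x) x 100 (y) x 22 (z) mm, with a rectangular opening, 28 (x) x 48 (y) mm and 18 mm deep, in the middle of its top. Stands on the left half of the bench. Origin: centre of its underside, on the bench. x points away from the robot (turned by up to 0.3 rad), y along its long side and the opening's long side, z up. Its near long face is the one at x = -40 mm
- die_mouth (a point): centre of the die's opening, at the level of the die's top face (22 mm above the bench)
- straightedge: steel straightedge standing on the bench: a bar 150 (x) x 14 (y) x 18 (z) mm with an upright dark grip in its middle, 40 (x) x 12 (y) mm, from 17 mm to 63 mm above its underside. Loose, 0.3 kg. Origin: centre of its underside; x along its length, z up; both long sides are alike. Starts on the right half of the bench with its length roughly pointing away from the robot
- punch: the punch with the rectangular foot, loose, about 0.3 kg, standing upright on the right half of the bench: steel foot 24 (x) x 44 (y) x 30 (z) mm, above it a round collar 30 mm across up to 35 mm, then a square dark handle 24 x 24 mm (sides along x and y) up to 83 mm, with a small button on top, 85 mm in all. Origin: centre of the foot's underside; z up. A half turn about z makes no difference
- round_punch: another punch, to be left alone: same handle and height, but a round foot 34 mm across. Stands upright on the right half of the bench. Origin: centre of its underside
- soldering_stand: small soldering stand, 206 (x) x 60 (y) mm and 79 mm high, with a round weighted foot at the end near the robot and a clip arm slanting up away from it, loose, between the die and the punches; to be left alone. Origin: centre of its underside, z up
- jar: small white jar with a lid, 46 mm across, 41 mm high, loose, at the back, behind the die; to be left alone. Origin: centre of its underside
- plaster: white plaster block, 48 (x) x 71 (y) x 42 (z) mm, loose, at the back right; to be left alone. Origin: centre of its underside
Not all that is in view belongs to the job. Leave any purple look-alike of the punch alone.

How it is judged:
By the outcome, as a careful person would: the job done as asked, in the order asked, and still so for the second after the job is handed in, while the arm keeps its last pose, push and grip.
It also fails if it takes over 64 s, if anything falls off the work surface, if the arm or the gripper's body presses on something with over 40 N, if the wrist force passes 120 N, or if a joint passes its speed limit or range.

ROBOT

A 6-joint arm with a two-finger parallel gripper is mounted at the origin on a cart in front of the work surface, level with it; the furniture and walls round the work are solid. World frame = base frame: x ahead of the robot, y to its left, z up, the work surface at z = 0. Lengths are in m, angles in rad, forces in N, time in s.
With the tool pointing down it reaches from about 0.3 to 0.875 m from the base axis. Payload 6.4 kg.
Tool frame: the origin (TCP) lies between the finger pads; the fingertips stand 14 mm ahead of it and the grasp point (between the pads) lies 5 mm behind it (tip_extent is the distance from the TCP to the fingertips, in m); z points along the fingers, y is the line along which they close (so a half turn about z gives the same grasp; the last joint's range is limited). The gripper opens to 85 mm and grips with 20 to 120 N. Pads are 22 mm wide; open, the fingers measure 114 mm over their backs; the gripper's body (76 mm by 85 mm) begins 54 mm behind the grasp point. The pads swing forward as they close: fully open they stand 13 mm farther back than shut.
Start: joints at [0.927, 0.181, 1.607, -0, 1.354, -0.206], TCP at [0.244, 0.521, 0.245] pointing down, gripper open.
Joint ranges: [-2.99, 2.99], [-0.89, 2.07], [0.3, 2.58], [-1.14, 4.28], [0, 2.63], [-3.12, 3.12]. Speed limits (rad/s): [2.57, 2.57, 3.01, 3.14, 3.14, 3.14].

INTERFACE

Orientations are given as a unit quaternion [w, x, y, z].
In Python, from station import * gives the robot as it stands. The module is installed in compiled form; this text tells all that it offers.
- The arm moves only by the tool drive_tool, never from a script. Its argument "motion" is a list that holds one entry, the list of rows, each a list of 5 numbers: the shift along the tool's x, y, z in units of 0.5 m (1.0 is 0.5 m), then the turn about the tool's z in units of 90 degrees (1.0 is 90 degrees), then the closure, from -1 (fully open) to 1 (shut). In form: [[[x, y, z, roll, fingers], ...]]. A call has 1 to 20 rows; each row shifts and turns the commanded pose from where the row before left it, along the tool's axes as they then stand; what a row does not reach is not made up. A row lasts 1/12 s, in which the tool goes at most 41.7 mm and 7.16 degrees, less where a joint would pass 70% of its speed; a pose out of reach is approached as far as the arm can. A call with a number of a shift or a turn outside -1 to 1 is refused whole. A call with a gripper value outside its range is refused whole. The fingers move at their own pace and stop on an object; "grip_force" is the grip in N (left out, the last holds). Time passes only in rows, so rows that do not move let the fingers close. It gives the time, the measured TCP pose, the force, the opening and the grip force at its end, in the units of the state.
- get_state(): the state, without advancing time (a new reading comes with each control period).
- get_image(name): name is "scene" or "top" or "wrist"; returns a dict with "color" (480x640x3 uint8, blue, green, red), "depth" (480x640 float32, m along the optical axis (not along the pixel's ray), 0 where there is no reading), "vertical_fov" (degrees; the focal length in pixels is half the picture's height over the tangent of half this angle, whatever the lens; pixels are square), "cx", "cy" (the principal point, pixels), "k1" (the pictures are not rectified: a ray, as slopes to the right and down, at radius r is drawn at 1 + k1 r^2 times it, then the intrinsics apply), "R" (3x3) and "t" (3): a world point X has camera coordinates R X + t. Camera axes: x right, y down, z forward; pixel columns grow to the right and rows downward; lengths in m; the calibration is good to about 2 mm. A picture is of the moment at which its call begins.
- job_done(): hands the job in; it is judged then, once.
The state is a dict: "t": time; "joint_positions": joint angles; "dq": joint speeds; "joint_torque": joint torques, N m; "position": TCP position; "orientation": TCP orientation; "force": force on the tool from outside, world axes, zero at the start; "torque": the same for the moment, N m; "opening": finger opening in m; "grasp_force": force on a finger pad.
Only numpy, scipy, OpenCV 4.12 (cv2) and the standard library are available. Lean on these libraries where they do the work, as an engineer would, in place of code of your own. Each camera call takes 0.05 s, during which the arm holds its last target. There are 200 camera calls.

## Working session

There is one attempt and no reset: what is moved stays moved. The work goes in short steps, Python scripts to look and compute and a tool call to move; the robot and the scene stay as the last step left them, time stands still between calls to the robot, and variables do not carry over. Pictures are saved under pics/ and viewed, at most 10 in all, crops included, and the job is handed in when it is done.

Besides the shell and the picture viewer there is one more tool, called after ">>>" as name(argument=value, ...), one argument or row to a line, values as JSON. drive_tool: Moves the arm, as the interface text tells. Its arguments: {"type":"object","properties":{"motion":{"type":"array"},"grip_force":{"type":"number"}},"required":["motion"]}

```bash
mkdir -p pics
cat > h.py <<'E'
import numpy as np,cv2
from station import *
def ray(im,u,v):
    f=240/np.tan(np.radians(im["vertical_fov"])/2)
    K=np.array([[f,0,im["cx"]],[0,f,im["cy"]],[0,0,1.]])
    p=cv2.undistortPoints(np.array([[[u,v]]],float),K,np.array([im["k1"],0,0,0.]))[0,0] if im["k1"] else np.array([(u-im["cx"])/f,(v-im["cy"])/f])
    R=np.array(im["R"]);t=np.array(im["t"])
    return -R.T@t, R.T@np.array([p[0],p[1],1.])
def onz(im,u,v,z=0.):
    c,d=ray(im,u,v); return (c+d*(z-c[2])/d[2])
def cloud(im):
    f=240/np.tan(np.radians(im["vertical_fov"])/2)
    K=np.array([[f,0,im["cx"]],[0,f,im["cy"]],[0,0,1.]])
    u,v=np.meshgrid(np.arange(640.),np.arange(480.))
    p=cv2.undistortPoints(np.stack([u,v],-1).reshape(-1,1,2),K,np.array([im["k1"],0,0,0.])).reshape(480,640,2)
    P=np.dstack([p,np.ones((480,640))])*im["depth"][...,None]
    return (P-np.array(im["t"]))@np.array(im["R"])
E
python3 - <<'E'
from h import *
s=get_state();print({k:np.round(s[k],3) for k in s})
for n in("top","scene"):
    im=get_image(n);cv2.imwrite(f"pics/{n}.png",im["color"]);print(n,im["k1"],im["vertical_fov"],np.round(-np.array(im["R"]).T@im["t"],3))
E
```

```text
{'t': np.float64(0.0), 'joint_positions': array([ 0.927,  0.181,  1.608, -0.   ,  1.354, -0.206]), 'dq': array([ 0.002,  0.001, -0.001,  0.001, -0.001, -0.001]), 'joint_torque': array([-2.0000e-03, -4.4488e+01, -3.5132e+01, -1.0000e-03,  9.0000e-03,
       -0.0000e+00]), 'position': array([0.243, 0.52 , 0.244]), 'orientation': array([-0.   ,  0.217,  0.976, -0.001]), 'force': array([ 0.371, -0.679, -0.33 ]), 'torque': array([-0.053, -0.035,  0.002]), 'grasp_force': np.float64(0.0), 'opening': np.float64(0.085)}
top -0.14316486652239652 44.188896703612855 [0.435 0.009 1.109]
scene -0.10019152476097709 44.58104111793595 [ 0.142 -0.658  0.872]
```

View pics/top.png

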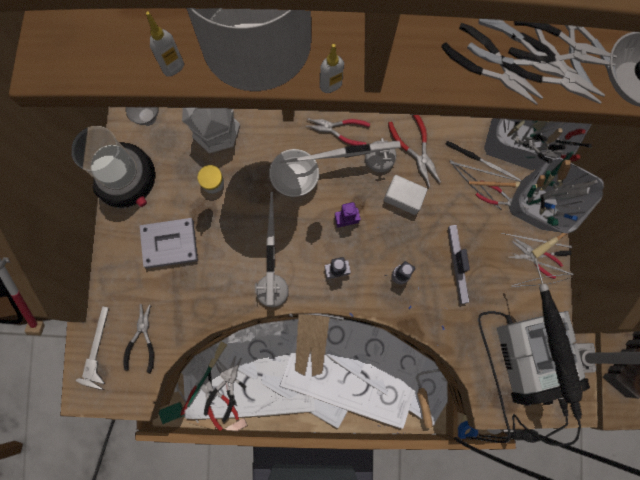

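View pics/scene.png

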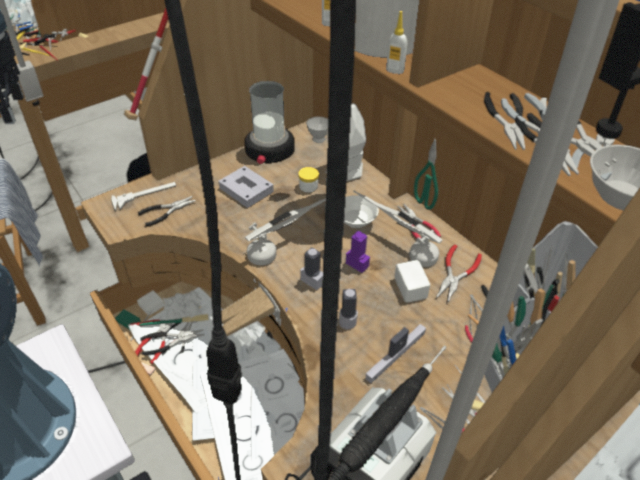

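Run:
```python
from h import *
a=cv2.imread("pics/top.png");b=cv2.imread("pics/scene.png")
A=cv2.resize(a[190:310,120:480],(795,265),interpolation=2)
B=cv2.resize(b[215:395,210:450],(440,330),interpolation=2)
o=np.zeros((600,800,3),np.uint8);o[:265,:795]=A;o[268:598,:440]=B;cv2.imwrite("pics/crop.png",o)
im=get_image("top");P=cloud(im)
for n,(u,v) in dict(bench=(300,320),die=(150,250),die2=(185,232),rect=(338,267),round=(403,271),se=(461,262),bar=(455,240),bar2=(463,290)).items(): print(n,np.round(P[v,u],3))
def comp(mask,n):
    c,_=cv2.findContours(mask.astype(np.uint8),cv2.RETR_EXTERNAL,cv2.CHAIN_APPROX_NONE)
    for k in c:
        if cv2.contourArea(k)>60: 
            pts=np.array([P[q[0][1],q[0][0],:2] for q in k],np.float32);print(n,cv2.minAreaRect(pts),cv2.minAreaRect(k)[0])
Z=P[...,2];roi=np.zeros(Z.shape,bool);roi[195:310,130:480]=1
comp(roi&(Z>.012)&(Z<.03),"mid");comp(roi&(Z>.05)&(Z<.075),"grip");comp(roi&(Z>.075)&(Z<.1),"top")
```

```text
bench [ 0.498  0.035 -0.027]
die [0.616 0.321 0.022]
die2 [0.652 0.256 0.023]
rect [ 0.585 -0.031  0.086]
round [ 0.581 -0.145  0.088]
se [ 0.605 -0.256  0.058]
bar [ 0.653 -0.254  0.022]
bar2 [ 0.559 -0.269  0.018]
mid ((0.5437395572662354, 0.083501435816288), (0.047676652669906616, 0.05933891609311104), 42.499481201171875) (274.0163879394531, 292.81964111328125)
mid ((0.6092610955238342, -0.26140540838241577), (0.1491210013628006, 0.01682540960609913), 8.76246452331543) (458.21551513671875, 263.6250305175781)
mid ((0.6320706605911255, 0.29003483057022095), (0.08264575153589249, 0.10260581225156784), 10.446586608886719) (167.40000915527344, 242.79998779296875)
mid ((0.7170363068580627, -0.14898648858070374), (0.06859653443098068, 0.0040445891208946705), 66.39327239990234) (399.74139404296875, 205.60345458984375)
mid ((0.7085332870483398, 0.3501399755477905), (0.017728231847286224, 0.03502034395933151), 34.17792510986328) (138.0, 200.5)
grip ((0.6086478233337402, -0.2611950635910034), (0.040162574499845505, 0.013419263064861298), 9.438331604003906) (463.4615478515625, 260.30767822265625)
grip ((0.6167294979095459, 0.08456118404865265), (0.04283173754811287, 0.19664707779884338), 82.71246337890625) (267.0, 249.5)
top ((0.5852548480033875, -0.15153859555721283), (0.0242367684841156, 0.024294119328260422), 58.7823486328125) (405.92303466796875, 269.6153564453125)
top ((0.5910001993179321, -0.030803853645920753), (0.023933308199048042, 0.023968875408172607), 14.300536155700684) (337.88238525390625, 264.5294494628906)
top ((0.6030946969985962, 0.0892498642206192), (0.057611458003520966, 0.011086876504123211), 2.645148277282715) (270.0, 256.0)
top ((0.6914775371551514, -0.0472172312438488), (0.024517826735973358, 0.023976508527994156), 11.845179557800293) (348.2884521484375, 209.4423065185547)
```

View pics/crop.png

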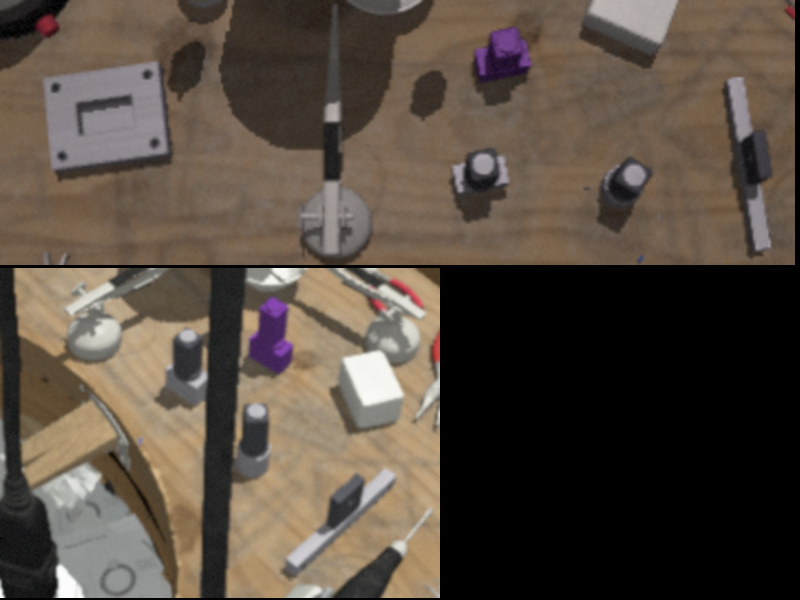

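The rectangular-foot punch candidates are (338,268) with a grey rectangular foot, (404,272) with a round foot, and (348,215), the purple look-alike. I choose (338,268), and the crop confirms its rectangular foot. The straightedge is at (459,263), the die at (167,243) and the stand at (270,250).

```bash
cat >> h.py <<'E'
def yaw():
    w,x,y,z=get_state()["orientation"]
    return np.degrees(np.arctan2(1-2*(x*x+z*z),2*(x*y-w*z)))
def plan(tx,ty,tz,a):
    p=np.array(get_state()["position"]);y0=yaw();d=np.array([tx,ty,tz])-p
    r=-((a-y0+180)%360-180)/90
    A=np.radians(a);X=np.array([-np.sin(A),np.cos(A),0]);Y=np.array([np.cos(A),np.sin(A),0])
    print("at",np.round(p,4),"yaw",round(y0,2),"-> roll %.4f then x %.4f y %.4f z %.4f (units)"%(r,d@X/.5,d@Y/.5,-d[2]/.5))
E
python3 - <<'E'
from h import *
im=get_image("scene");P=cloud(im)
for u,v in((175,40),(200,180),(222,360),(340,50),(335,200),(325,400),(570,100),(500,300)): print(u,v,np.round(P[v,u],2))
plan(.609,-.261,.20,98.8)
E
```

```text
175 40 [ 0.25 -0.38  0.73]
200 180 [ 0.56  0.38 -0.  ]
222 360 [ 0.25 -0.37  0.43]
340 50 [ 0.26 -0.51  0.78]
335 200 [ 0.26 -0.51  0.71]
325 400 [ 0.26 -0.51  0.55]
570 100 [ 0.43 -0.51  0.7 ]
500 300 [ 0.43 -0.51  0.53]
at [0.2436 0.5205 0.2447] yaw 64.91 -> roll -0.3765 then x -0.4831 y -1.6565 z 0.0895 (units)
```

>>> drive_tool(
  motion=[
    [[0,0,0,-0.0753,-1],[0,0,0,-0.0753,-1],[0,0,0,-0.0753,-1],[0,0,0,-0.0753,-1],[0,0,0,-0.0753,-1],[-0.0186,-0.0637,0,0,-1],[-0.0186,-0.0637,0,0,-1],[-0.0186,-0.0637,0,0,-1],[-0.0186,-0.0637,0,0,-1],[-0.0186,-0.0637,0,0,-1],[-0.0186,-0.0637,0,0,-1],[-0.0186,-0.0637,0,0,-1],[-0.0186,-0.0637,0,0,-1],[-0.0186,-0.0637,0,0,-1],[-0.0186,-0.0637,0,0,-1],[-0.0186,-0.0637,0,0,-1],[-0.0186,-0.0637,0,0,-1],[-0.0186,-0.0637,0,0,-1]],
  ],
  grip_force=60,
)

```text
t: 1.7
position: [0.4269, 0.1285, 0.2454]
orientation: [0.0, -0.077, 0.997, 0.0]
force: [1.3, 0.7, 0.2]
opening: 0.0856
grasp_force: 0.0
```

>>> drive_tool(
  motion=[
    [[-0.0186,-0.0637,0.007,0,-1],[-0.0186,-0.0637,0.007,0,-1],[-0.0186,-0.0637,0.007,0,-1],[-0.0186,-0.0637,0.007,0,-1],[-0.0186,-0.0637,0.007,0,-1],[-0.0186,-0.0637,0.007,0,-1],[-0.0186,-0.0637,0.007,0,-1],[-0.0186,-0.0637,0.007,0,-1],[-0.0186,-0.0637,0.007,0,-1],[-0.0186,-0.0637,0.007,0,-1],[-0.0186,-0.0637,0.007,0,-1],[-0.0186,-0.0637,0.007,0,-1],[-0.0186,-0.0637,0.007,0,-1],[0,0,0,0,-1]],
  ],
)

```text
t: 2.87
position: [0.61, -0.266, 0.198]
orientation: [-0.0, -0.075, 0.997, -0.001]
force: [-0.8, -0.1, -0.6]
opening: 0.0854
grasp_force: 0.0
```

Run:
```python
from h import *
plan(.609,-.261,.20,98.8)
im=get_image("wrist");cv2.imwrite("pics/w1.png",im["color"]);P=cloud(im);Z=P[...,2]
print(np.round(-np.array(im["R"]).T@im["t"],3),im["k1"])
def comp(mask,n):
    c,_=cv2.findContours(mask.astype(np.uint8),cv2.RETR_EXTERNAL,cv2.CHAIN_APPROX_NONE)
    for k in c:
        if cv2.contourArea(k)>150:
            pts=np.array([P[q[0][1],q[0][0],:2] for q in k],np.float32);print(n,np.round(np.hstack([np.hstack(x) if not np.isscalar(x) else x for x in cv2.minAreaRect(pts)]),4),np.round(cv2.minAreaRect(k)[0]))
w=(P[...,1]<-.2)&(P[...,1]>-.33)
comp((Z>.01)&(Z<.03)&w,"bar");comp((Z>.045)&(Z<.075)&w,"grip")
```

```text
at [ 0.61  -0.266  0.198] yaw 98.57 -> roll -0.0025 then x 0.0005 y 0.0102 z -0.0041 (units)
[ 0.535 -0.278  0.326] -0.020959049959243806
bar [ 8.34400e-01 -3.24100e-01  1.90000e-02  4.50000e-03  3.11976e+01] [225. 462.]
bar [ 8.26900e-01 -2.97400e-01  3.23000e-02  1.14000e-02  7.66757e+01] [259. 451.]
bar [ 7.83100e-01 -2.91500e-01  9.58000e-02  4.46000e-02  7.02639e+01] [271. 409.]
bar [ 7.38200e-01 -3.15100e-01  3.65000e-02  1.53000e-02  5.05447e+01] [248. 367.]
bar [ 0.6623 -0.2557  0.0414  0.0142  7.7324] [332. 292.]
bar [ 0.5855 -0.2672  0.1033  0.0139  8.3416] [332. 190.]
grip [ 0.6082 -0.2638  0.0396  0.0118  8.5485] [333. 238.]
grip [ 0.4846 -0.3288  0.01    0.0024  0.0145] [250.  14.]
```

View pics/w1.png

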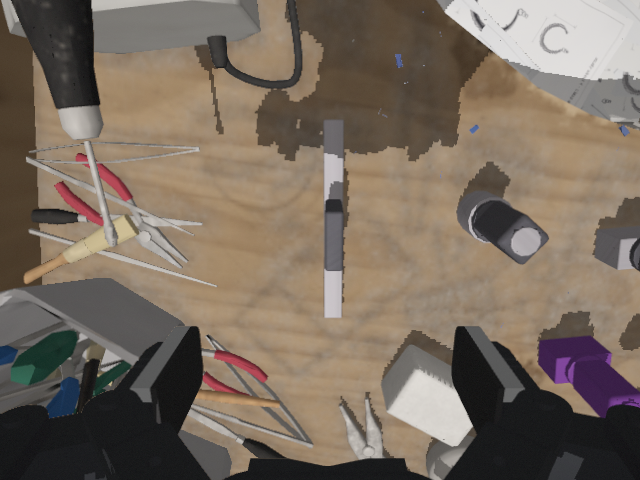

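The wrist view shows the straightedge at about (333,220) lined up with the fingers, with the round punch at (505,230) and the plaster at (425,395), both clear. I descend and grip.

>>> drive_tool(
  motion=[
    [[0.004,0.005,0.03,0,-1],[0,0,0.04,0,-1],[0,0,0.04,0,-1],[0,0,0.04,0,-1],[0,0,0.04,0,-1],[0,0,0.04,0,-1],[0,0,0.04,0,-1],[0,0,0.03,0,-1],[0,0,0.01,0,-1],[0,0,0,0,1],[0,0,0,0,1],[0,0,0,0,1],[0,0,0,0,1],[0,0,0,0,1],[0,0,0,0,1],[0,0,0,0,1],[0,0,0,0,1],[0,0,0,0,1],[0,0,0,0,1]],
  ],
  grip_force=60,
)

```text
t: 4.5
position: [0.6075, -0.2587, 0.0456]
orientation: [0.0, -0.077, 0.997, -0.0]
force: [-1.1, -0.1, 5.4]
opening: 0.0111
grasp_force: 60.7
```

>>> drive_tool(
  motion=[
    [[0,0,-0.02,0,1],[0,0,-0.04,0,1],[0,0,-0.04,0,1],[0,0,-0.04,0,1],[0,0,-0.04,0,1],[0,0,-0.04,0,1],[0,0,-0.04,0,1],[0,0,-0.03,0,1],[0,0,0,0,1]],
  ],
)

```text
t: 5.25
position: [0.6085, -0.2592, 0.1938]
orientation: [0.002, -0.077, 0.997, -0.002]
force: [2.0, -1.2, -2.6]
opening: 0.0113
grasp_force: 59.9
```

>>> drive_tool(
  motion=[
    [[-0.003,0.03,0,0,1],[-0.005,0.06,0,0,1],[-0.005,0.06,0,0,1],[-0.005,0.06,0,0,1],[-0.005,0.06,0,0,1],[-0.005,0.06,0,0,1],[-0.005,0.06,0,0,1],[-0.005,0.06,0,0,1],[-0.005,0.06,0,0,1],[-0.005,0.06,0,0,1],[-0.005,0.06,0,0,1],[-0.005,0.06,0,0,1],[-0.005,0.06,0,0,1],[-0.005,0.06,0,0,1],[-0.005,0.06,0,0,1],[-0.005,0.06,0,0,1],[-0.005,0.06,0,0,1],[-0.005,0.055,0,0,1],[-0.003,0.03,0,0,1],[0,0,0,0,1]],
  ],
)

```text
t: 6.92
position: [0.5677, 0.2829, 0.188]
orientation: [-0.001, -0.079, 0.997, 0.0]
force: [0.4, -0.4, -3.0]
opening: 0.0116
grasp_force: 59.8
```

>>> drive_tool(
  motion=[
    [[0,0,0,0.07,1],[0,0,0,0.07,1],[0,0,0,0.07,1],[0,0,0,0.07,1],[0,0,0,0.07,1],[0,0,0,0.07,1],[0,0,0,0.07,1],[0,0,0,0.07,1],[0,0,0,0.07,1],[0,0,0,0.07,1],[0,0,0,0.07,1],[0,0,0,0.07,1],[0,0,0,0.07,1],[0,0,0,0.07,1],[0,0,0,0,1],[0,0,0,0,1]],
  ],
)

```text
t: 8.25
position: [0.5694, 0.2787, 0.1888]
orientation: [-0.0, 0.638, 0.77, -0.001]
force: [1.5, 0.5, -2.1]
opening: 0.0109
grasp_force: 59.7
```

```bash
cat >> h.py <<'E'
def comp(P,mask,n,amin=150):
    c,_=cv2.findContours(mask.astype(np.uint8),cv2.RETR_EXTERNAL,cv2.CHAIN_APPROX_NONE)
    for k in c:
        if cv2.contourArea(k)>amin:
            pts=np.array([P[q[0][1],q[0][0],:2] for q in k],np.float32);r=cv2.minAreaRect(pts);print(n,np.round([*r[0],*r[1],r[2]],4),np.round(cv2.minAreaRect(k)[0]))
E
python3 - <<'E'
from h import *
plan(.571,.279,.19,10.4)
im=get_image("wrist");cv2.imwrite("pics/w2.png",im["color"]);P=cloud(im);Z=P[...,2]
w=(P[...,1]>.2)&(P[...,1]<.37)&(P[...,0]<.72)
comp(P,(Z>.014)&(Z<.03)&w,"die");comp(P,(Z>.1)&(Z<.17)&w,"held");comp(P,(Z<.012)&(Z>-.01)&w&(P[...,0]>.6)&(P[...,0]<.67),"pocket")
E
```

```text
at [0.5694 0.2787 0.1888] yaw 10.74 -> roll 0.0038 then x -0.0000 y 0.0033 z -0.0023 (units)
die [0.6326 0.2879 0.0809 0.1006 9.9983] [421. 227.]
die [7.06400e-01 3.51600e-01 1.85000e-02 3.37000e-02 3.13874e+01] [548. 159.]
held [ 0.5805  0.2117  0.0136  0.0164 11.3399] [327. 451.]
held [ 0.5606  0.317   0.0141  0.066  10.6561] [326. 210.]
pocket [6.3480e-01 2.1920e-01 3.9200e-02 7.1800e-02 8.6989e+01] [395. 307.]
pocket [0.634  0.2869 0.0262 0.0468 9.1808] [418. 228.]
pocket [0.635  0.3515 0.07   0.037  0.0384] [438. 139.]
```

View pics/w2.png

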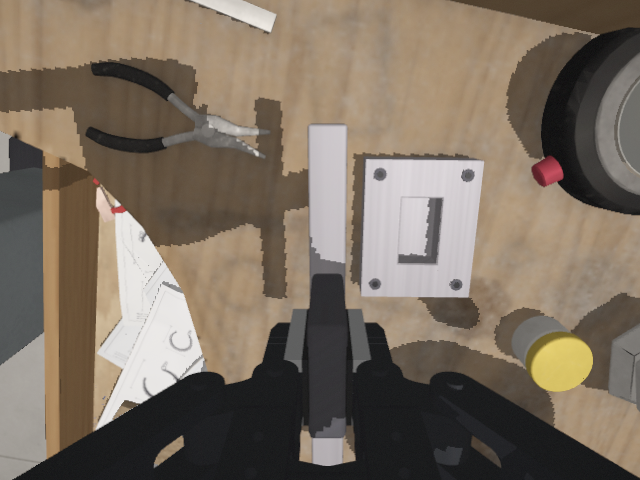

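The wrist view shows the die at (421,227) with its opening at (420,230), and the held bar at x≈327, parallel to it and about 18 mm short of its near face. I align it and lower with a 7 mm gap.

>>> drive_tool(
  motion=[
    [[0.002,0.011,0,0.0075,1],[0,0.011,0.02,0,1],[0,0,0.04,0,1],[0,0,0.04,0,1],[0,0,0.04,0,1],[0,0,0.04,0,1],[0,0,0.04,0,1],[0,0,0.03,0,1],[0,0,0.015,0,1],[0,0,0.01,0,1],[0,0,0.005,0,1],[0,0,0,0,1],[0,0,0,0,1]],
  ],
)

```text
t: 9.38
position: [0.5812, 0.2829, 0.0507]
orientation: [0.0, 0.643, 0.766, 0.001]
force: [0.2, -0.7, -1.1]
opening: 0.0114
grasp_force: 59.7
```

Run:
```python
from h import *
plan(.5862,.2808,.0456,10.)
im=get_image("wrist");cv2.imwrite("pics/w3.png",im["color"])
```

```text
at [0.5812 0.2829 0.0507] yaw 9.94 -> roll -0.0007 then x -0.0058 y 0.0091 z 0.0102 (units)
```

View pics/w3.png

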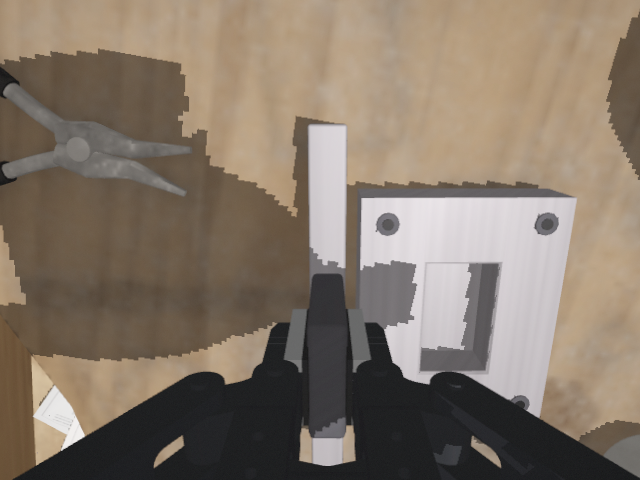

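The view shows the bar (x≈346) parallel to the die face (x≈360), about 5 mm away. I lower the last 5 mm, then push in gently.

>>> drive_tool(
  motion=[
    [[0,0,0.004,0,1],[0,0,0.003,0,1],[0,0,0.002,0,1],[0,0,0,0,1]],
  ],
)

```text
t: 9.77
position: [0.5807, 0.2828, 0.0457]
orientation: [0.0, 0.643, 0.766, 0.0]
force: [-1.0, -0.0, -1.4]
opening: 0.0109
grasp_force: 59.9
```

>>> drive_tool(
  motion=[
    [[0,0.003,0,0,1],[0,0.003,0,0,1],[0,0.002,0,0,1],[0,0,0,0,1]],
  ],
)

```text
t: 10.1
position: [0.5847, 0.2834, 0.0456]
orientation: [0.0, 0.643, 0.766, 0.0]
force: [-1.7, -0.1, 2.4]
opening: 0.0113
grasp_force: 60.5
```

>>> drive_tool(
  motion=[
    [[0,0.001,0.001,0,1],[0,0.001,0,0,1],[0,0,0,0,1]],
  ],
)

```text
t: 10.35
position: [0.5848, 0.2835, 0.0456]
orientation: [-0.0, 0.643, 0.766, -0.001]
force: [-5.7, -2.0, 9.1]
opening: 0.0109
grasp_force: 61.5
```

>>> drive_tool(
  motion=[
    [[0,0.001,0,0,1],[0,0.001,0,0,1],[0,0,0,0,1]],
  ],
)

```text
t: 10.6
position: [0.5859, 0.2837, 0.0456]
orientation: [-0.0, 0.643, 0.766, -0.001]
force: [-5.1, -3.3, 8.6]
opening: 0.0111
grasp_force: 61.3
```

>>> drive_tool(
  motion=[
    [[0,0.001,0,0,1],[0,0.001,0,0,1],[0,0,0,0,1]],
  ],
)

```text
t: 10.85
position: [0.5868, 0.2839, 0.0456]
orientation: [-0.0, 0.643, 0.766, -0.001]
force: [-6.0, -1.6, 8.0]
opening: 0.0112
grasp_force: 61.3
```

>>> drive_tool(
  motion=[
    [[0,0.001,0,0,1],[0,0.001,0,0,1],[0,0,0,0,1]],
  ],
)

```text
t: 11.1
position: [0.5871, 0.284, 0.0456]
orientation: [-0.001, 0.643, 0.766, -0.001]
force: [-7.8, -3.1, 9.6]
opening: 0.011
grasp_force: 61.7
```

>>> drive_tool(
  motion=[
    [[0,0.001,0,0,1],[0,0.001,0,0,1],[0,0,0,0,1]],
  ],
)

```text
t: 11.35
position: [0.5872, 0.284, 0.0456]
orientation: [-0.001, 0.643, 0.766, -0.002]
force: [-12.1, -2.8, 14.5]
opening: 0.0111
grasp_force: 62.2
```

Run:
```python
from h import *
plan(.5862,.2808,.0456,10.)
im=get_image("wrist");cv2.imwrite("pics/w4.png",cv2.resize(im["color"][100:400,240:580],None,fx=1.75,fy=1.75))
```

```text
at [0.5872 0.284  0.0456] yaw 9.96 -> roll -0.0005 then x -0.0059 y -0.0031 z -0.0000 (units)
```

View pics/w4.png

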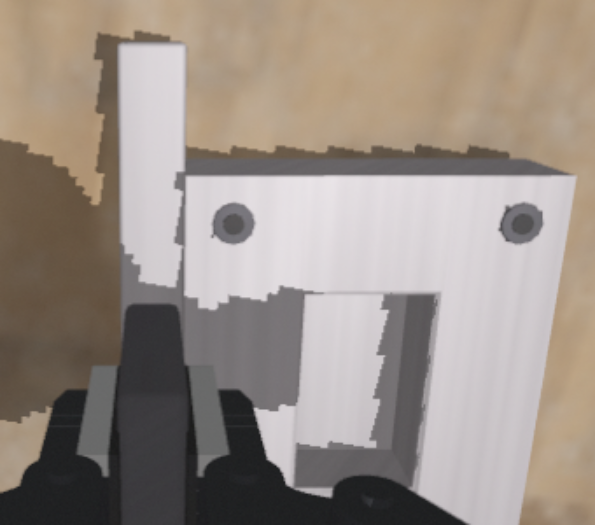

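Bar and die face are in full contact along the edge (185,160–300). I release and rise.

>>> drive_tool(
  motion=[
    [[0,-0.001,-0.001,0,1],[0,0,0,0,-1],[0,0,0,0,-1],[0,0,0,0,-1],[0,0,0,0,-1],[0,0,0,0,-1],[0,0,0,0,-1],[0,0,0,0,-1],[0,0,-0.01,0,-1],[0,0,-0.02,0,-1],[0,0,-0.04,0,-1],[0,0,-0.05,0,-1],[0,0,-0.05,0,-1],[0,0,-0.05,0,-1],[0,0,-0.05,0,-1],[0,0,-0.04,0,-1],[0,0,-0.02,0,-1]],
  ],
)

```text
t: 12.82
position: [0.5904, 0.2847, 0.2152]
orientation: [0.002, 0.643, 0.766, 0.003]
force: [0.1, 0.4, 0.1]
opening: 0.0856
grasp_force: 0.0
```

Run:
```python
from h import *
im=get_image("wrist");P=cloud(im);Z=P[...,2]
w=(P[...,1]>.2)&(P[...,1]<.37)&(P[...,0]<.70)&(P[...,0]>.52)
comp(P,(Z>.014)&(Z<.03)&w,"die+se");comp(P,(Z>.05)&(Z<.075)&w,"grip");comp(P,(Z<.012)&(Z>-.01)&w&(P[...,0]>.61)&(P[...,0]<.66)&(P[...,1]<.32)&(P[...,1]>.255),"pocket")
plan(.589,-.031,.21,104.3)
```

```text
die+se [0.6252 0.2882 0.0946 0.1494 9.9754] [374. 215.]
grip [0.5853 0.281  0.0117 0.0399 9.8164] [319. 234.]
pocket [0.6332 0.287  0.027  0.047  9.6047] [381. 221.]
at [0.5908 0.2848 0.216 ] yaw 9.93 -> roll -1.0485 then x 0.1595 y -0.6110 z 0.0120 (units)
```

>>> drive_tool(
  motion=[
    [[0,0,0,-0.0749,-1],[0,0,0,-0.0749,-1],[0,0,0,-0.0749,-1],[0,0,0,-0.0749,-1],[0,0,0,-0.0749,-1],[0,0,0,-0.0749,-1],[0,0,0,-0.0749,-1],[0,0,0,-0.0749,-1],[0,0,0,-0.0749,-1],[0,0,0,-0.0749,-1],[0,0,0,-0.0749,-1],[0,0,0,-0.0749,-1],[0,0,0,-0.0749,-1],[0,0,0,-0.0749,-1],[0,0,0,0,-1]],
  ],
)

```text
t: 14.12
position: [0.5882, 0.284, 0.2091]
orientation: [-0.001, -0.127, 0.992, -0.0]
force: [-1.1, -0.0, 0.2]
opening: 0.0854
grasp_force: 0.0
```

>>> drive_tool(
  motion=[
    [[0.0133,-0.0509,0,0,-1],[0.0133,-0.0509,0,0,-1],[0.0133,-0.0509,0,0,-1],[0.0133,-0.0509,0,0,-1],[0.0133,-0.0509,0,0,-1],[0.0133,-0.0509,0,0,-1],[0.0133,-0.0509,0,0,-1],[0.0133,-0.0509,0,0,-1],[0.0133,-0.0509,0,0,-1],[0.0133,-0.0509,0,0,-1],[0.0133,-0.0509,0,0,-1],[0.0133,-0.0509,0,0,-1],[0,0,0,0,-1],[0,0,0,0,-1]],
  ],
)

```text
t: 15.28
position: [0.5865, -0.0328, 0.2097]
orientation: [-0.0, -0.122, 0.993, 0.0]
force: [-0.7, -0.0, -0.1]
opening: 0.0852
grasp_force: 0.0
```

Run:
```python
from h import *
im=get_image("wrist");cv2.imwrite("pics/w5.png",im["color"]);P=cloud(im);Z=P[...,2]
w=(abs(P[...,1]+.031)<.045)&(abs(P[...,0]-.591)<.04)
comp(P,(Z>.074)&(Z<.1)&w,"top");comp(P,(Z>.02)&(Z<.034)&w,"foot",30);comp(P,(Z>.018)&w,"all")
plan(.591,-.031,.21,104.3)
```

```text
top [ 0.5904 -0.0336  0.0238  0.024  13.9099] [326. 251.]
foot [ 0.5893 -0.0337  0.0269  0.0439 13.9919] [326. 230.]
all [ 5.75600e-01 -3.68000e-02  3.60000e-03  4.05000e-02  1.48025e+01] [327. 468.]
all [ 5.87100e-01 -7.21000e-02  1.54000e-02  3.78000e-02  6.40014e+01] [157. 416.]
all [5.66000e-01 2.30000e-03 3.75000e-02 2.34000e-02 5.31879e+01] [509. 406.]
all [ 0.5893 -0.0337  0.0269  0.0439 13.9919] [326. 242.]
at [ 0.5866 -0.0317  0.2097] yaw 104.08 -> roll -0.0024 then x -0.0089 y -0.0009 z -0.0006 (units)
```

View pics/w5.png

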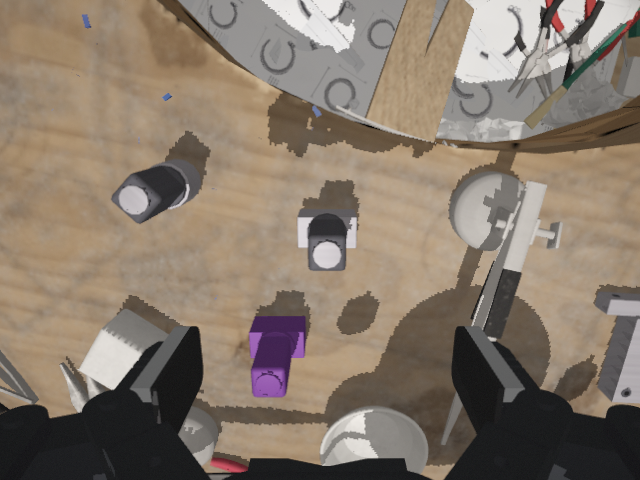

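The wrist view shows the rectangular punch at (326,240) centred between the fingers, the purple one at (275,355), the round one at (150,195) and the stand at (490,260), all clear. I descend and grip.

>>> drive_tool(
  motion=[
    [[-0.0065,-0.005,0.02,0.001,-1],[0,0,0.04,0,-1],[0,0,0.04,0,-1],[0,0,0.04,0,-1],[0,0,0.04,0,-1],[0,0,0.04,0,-1],[0,0,0.04,0,-1],[0,0,0.03,0,-1],[0,0,0.015,0,-1],[0,0,0,0,1],[0,0,0,0,1],[0,0,0,0,1],[0,0,0,0,1],[0,0,0,0,1],[0,0,0,0,1],[0,0,0,0,1],[0,0,0,0,1],[0,0,0,0,1],[0,0,0,0,1]],
  ],
)

```text
t: 16.92
position: [0.5915, -0.0332, 0.0589]
orientation: [0.001, -0.124, 0.992, -0.0]
force: [-0.2, 1.0, 6.1]
opening: 0.023
grasp_force: 63.0
```

>>> drive_tool(
  motion=[
    [[0,0,-0.01,0,1],[0,0,-0.03,0,1],[0,0,-0.04,0,1],[0,0,-0.04,0,1],[0,0,-0.04,0,1],[0,0,-0.04,0,1],[0,0,-0.04,0,1],[0,0,-0.03,0,1],[0,0,-0.01,0,1],[0,0,0,0,1],[0,0,0,0,1]],
  ],
)

```text
t: 17.83
position: [0.59, -0.033, 0.1968]
orientation: [-0.001, -0.124, 0.992, 0.0]
force: [0.4, 0.5, -2.7]
opening: 0.0233
grasp_force: 62.1
```

Run:
```python
from h import *
plan(.6325,.2885,.197,100.)
im=get_image("wrist");P=cloud(im);Z=P[...,2]
w=(abs(P[...,1]+.031)<.045)&(abs(P[...,0]-.591)<.04)
comp(P,(Z>.155)&(Z<.179)&w,"foot",30);comp(P,(Z>.209)&(Z<.25)&w,"top",30)
cv2.imwrite("pics/w6.png",im["color"])
```

```text
at [ 0.59   -0.033   0.1968] yaw 104.2 -> roll 0.0467 then x -0.1954 y 0.6186 z -0.0004 (units)
foot [ 0.5841 -0.0356  0.014   0.0441 13.7231] [327. 295.]
top [ 0.5859 -0.0313  0.03    0.0971 13.9899] [357. 409.]
```

View pics/w6.png

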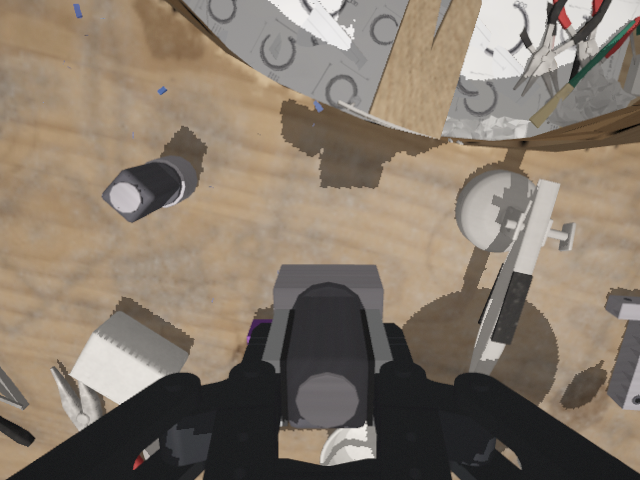

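Only the punch's square foot (328,280) is held, and everything else is untouched. I carry it over to the die at this height.

>>> drive_tool(
  motion=[
    [[0,0,0,0.0467,1],[-0.007,0.0221,0,0,1],[-0.014,0.0442,0,0,1],[-0.014,0.0442,0,0,1],[-0.014,0.0442,0,0,1],[-0.014,0.0442,0,0,1],[-0.014,0.0442,0,0,1],[-0.014,0.0442,0,0,1],[-0.014,0.0442,0,0,1],[-0.014,0.0442,0,0,1],[-0.014,0.0442,0,0,1],[-0.014,0.0442,0,0,1],[-0.014,0.0442,0,0,1],[-0.014,0.0442,0,0,1],[-0.014,0.0442,0,0,1],[-0.007,0.0221,0,0,1],[0,0,0,0,1],[0,0,0,0,1]],
  ],
)

```text
t: 19.38
position: [0.6326, 0.289, 0.1965]
orientation: [-0.001, -0.088, 0.996, -0.0]
force: [0.5, -1.7, -2.8]
opening: 0.0238
grasp_force: 62.1
```

>>> drive_tool(
  motion=[
    [[0,0,0.02,0,1],[0,0,0.03,0,1],[0,0,0.03,0,1],[0,0,0.03,0,1],[0,0,0.03,0,1],[0,0,0.015,0,1],[0,0,0,0,1],[0,0,0,0,1]],
  ],
)

```text
t: 20.05
position: [0.6332, 0.2883, 0.1197]
orientation: [-0.001, -0.087, 0.996, -0.0]
force: [0.8, 0.7, -1.8]
opening: 0.0229
grasp_force: 62.1
```

Run:
```python
from h import *
plan(.6325,.2885,.091,100.)
im=get_image("wrist");P=cloud(im);Z=P[...,2]
cv2.imwrite("pics/w7.png",im["color"])
w=(abs(P[...,1]-.2885)<.07)&(abs(P[...,0]-.6325)<.07)
comp(P,(Z>.07)&(Z<.1)&w,"foot",30);comp(P,(Z>.015)&(Z<.03)&w,"die",30);comp(P,(Z>-.01)&(Z<.01)&w,"pocket",30)
comp(P,(Z>.04)&(Z<.07)&w,"grip",30)
im=get_image("top");P=cloud(im);Z=P[...,2];w=(abs(P[...,1]-.2885)<.1)&(abs(P[...,0]-.6325)<.1)
comp(P,(Z>.04)&(Z<.3)&w,"T",30);comp(P,(Z>.015)&(Z<.03)&w,"Tdie",30)
```

```text
at [0.6332 0.2883 0.1197] yaw 99.99 -> roll -0.0001 then x 0.0013 y 0.0007 z 0.0573 (units)
foot [0.627  0.286  0.0135 0.0441 9.2208] [327. 294.]
die [0.6245 0.2933 0.0947 0.139  9.9547] [342. 244.]
pocket [ 0.6315  0.2873  0.0181  0.0483 10.4627] [328. 250.]
pocket [0.6415 0.3468 0.1179 0.0234 0.0282] [421. 271.]
pocket [0.6539 0.2344 0.0972 0.0318 0.0891] [236. 263.]
pocket [0.5753 0.2885 0.0271 0.1402 0.716 ] [347. 151.]
grip [6.21100e-01 2.85000e-01 1.70000e-03 4.41000e-02 1.06958e+01] [327. 267.]
grip [0.5859 0.2806 0.0121 0.0399 9.7367] [332. 184.]
T [ 0.5852  0.2812  0.0127  0.0409 11.1853] [165. 264.]
T [6.12500e-01 3.43700e-01 1.80000e-02 1.05000e-02 6.74989e+01] [106. 232.]
T [ 0.63    0.2616  0.0391  0.0865 31.8771] [165. 219.]
Tdie [ 0.6286  0.2676  0.0953  0.1055 10.8488] [178. 245.]
```

View pics/w7.png

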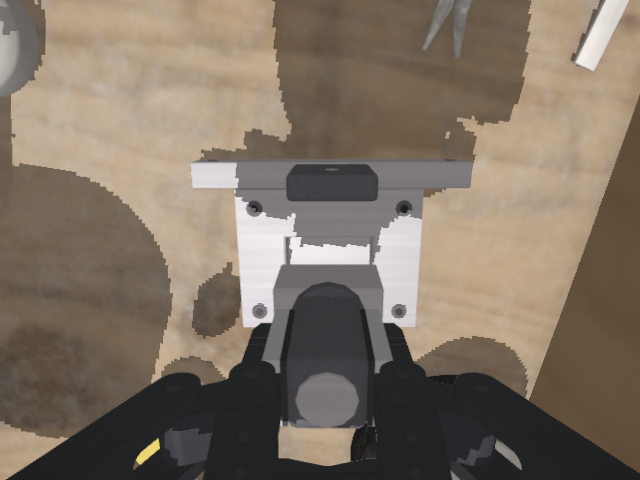

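Foot and opening agree to within about 0.5 mm: the opening is centred at x≈328, the foot at 328, and the bar is flush at (332,175). I lower to the hover height.

>>> drive_tool(
  motion=[
    [[0,0.001,0.01,0,1],[0,0,0.02,0,1],[0,0,0.015,0,1],[0,0,0.008,0,1],[0,0,0.003,0,1],[0,0,0,0,1],[0,0,0,0,1],[0,0,0,0,1],[0,0,0,0,1]],
  ],
)

```text
t: 20.9
position: [0.6337, 0.2892, 0.0928]
orientation: [0.0, -0.087, 0.996, 0.0]
force: [0.1, -0.5, -3.3]
opening: 0.0235
grasp_force: 62.1
```

Run:
```python
from h import *
plan(.6325,.2885,.091,100.)
im=get_image("wrist");P=cloud(im);Z=P[...,2]
w=(abs(P[...,1]-.2885)<.04)&(abs(P[...,0]-.6325)<.03)
comp(P,(Z>.045)&(Z<.07)&w,"foot",30);comp(P,(Z>-.01)&(Z<.01)&w,"pocket",30)
w=(abs(P[...,1]-.2885)<.08)&(abs(P[...,0]-.6325)<.07)
comp(P,(Z>.014)&(Z<.03)&w,"die",30);
r=P[225:330,327];print(np.round(r[::5],4).tolist())
```

```text
at [0.6337 0.2892 0.0928] yaw 100.01 -> roll 0.0001 then x 0.0026 y -0.0009 z 0.0037 (units)
foot [0.6275 0.2869 0.0137 0.0444 8.7334] [327. 294.]
pocket [0.6277 0.2866 0.0094 0.0483 9.2691] [326. 256.]
die [0.6256 0.2883 0.095  0.1494 9.9978] [332. 256.]
[[0.6069, 0.2831, 0.0209], [0.6092, 0.2836, 0.0212], [0.6113, 0.2839, 0.0224], [0.6141, 0.2844, 0.0212], [0.6167, 0.2849, 0.0208], [0.6246, 0.2862, 0.0031], [0.6271, 0.2867, 0.0036], [0.63, 0.2872, 0.0031], [0.6216, 0.2857, 0.0363], [0.6218, 0.2858, 0.0422], [0.6213, 0.2857, 0.0501], [0.6213, 0.2857, 0.0559], [0.6188, 0.2852, 0.0678], [0.6203, 0.2855, 0.0692], [0.6225, 0.2859, 0.0687], [0.6216, 0.2857, 0.0754], [0.6218, 0.2857, 0.0794], [0.6213, 0.2856, 0.0848], [0.6217, 0.2857, 0.0879], [0.6219, 0.2858, 0.0912], [0.6219, 0.2857, 0.0949]]
```

>>> drive_tool(
  motion=[
    [[0.001,0,0.003,0,1],[0,0,0,0,1],[0,0,0,0,1],[0,0,0,0,1],[0,0,0,0,1],[0,0,0,0,1]],
  ],
)

```text
t: 21.45
position: [0.6329, 0.289, 0.0908]
orientation: [0.0, -0.087, 0.996, -0.0]
force: [-1.3, -0.2, -2.9]
opening: 0.0231
grasp_force: 62.1
```

```bash
python3 -c "
from h import *
plan(.6325,.2885,.091,100.);print(get_state()['opening'],get_state()['force']);print(job_done())"
```

```text
at [0.6329 0.289  0.0908] yaw 100.01 -> roll 0.0001 then x 0.0009 y -0.0009 z -0.0004 (units)
0.023112820172499344 [-1.31181493 -0.21694053 -2.88958527]
the job is handed in; nothing more can be done
None
```

The job is handed in after 21.5 s of the 64 s allowed: the straightedge is released flush against the die's near face and centred to about 1 mm, and the rectangular-foot punch is held upright about 1 cm above the opening, centred to within about 0.5 mm and square with it, with no contact felt.

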